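Feel out the hidden release of the onion keeper and let its lid spring open

TASK

Open the onion keeper without taking hold of anything: with a fingertip feel along the black ledge in front of its wooden lid until it drops into the hidden release groove, then press the key at the bottom of the groove down so that the latch lets go. Take the hand away and let the lid rise by itself until it stands wide open; do not wrench the lid, do not shove or lift the keeper, and leave the things around it where they stand.

Things in the scene. Friction and masses are not known exactly. Their poses are not given: they have to be found in the camera images.
- veg_box: onion keeper: white painted box with a flat wooden lid hinged at the back; 230 mm deep, 340 mm long, 126 mm high with the lid closed; 4 to 5 kg, on rubber feet, not fastened. Origin: centre of its underside; x axis from the front (robot side) to the back, y along its length to the left, z up. A black plastic ledge 44 mm wide runs along the whole front, its top 92 mm up.
- ledge_middle (a point): point on the plain top of the black ledge, half-way along it, 23 mm behind the front face (middle line of the groove), 92 mm above the underside; axes as the keeper's. The middle of the release groove lies on this line anywhere from 46 mm left to 46 mm right (along y) of this point; it differs from run to run, is black in black and reported by nothing: it has to be felt.
- lid_edge (a point): middle of the front edge of the closed lid, at its upper side: 17 mm behind the groove's middle line and 34 mm above the ledge. The groove is a window in the ledge 48 mm long (y) and 36 mm wide (x), 6.5 mm deep; its floor is the release key, which fills it. All round it the ledge is plain and flat. Closed fingers pointing straight down fit in.
- release_key (a joint): angle of the release key in rad: 0 at rest (level, 6.5 mm below the ledge top); a rocker pivoted 43 mm behind the groove's middle line, so it dips at the front as it is pressed down; stop at 0.25 (11 mm lower at the groove's middle). The latch lets go at about 0.15. A fingertip feels 2 to 3 N at first, 4 to 5 N at the stop; it springs back.
- lid (a joint): angle of the lid in rad: 0 closed and latched, 1.4 wide open (its stop). Once unlatched, a damped spring raises it by itself in about 2 s; it may lean lightly (under 5 N) against a hand that is still above it and goes on rising when the hand is drawn away to the front. Press the key long enough (0.3 s) for the lid to start rising.
- pepper_mill: bystander: wooden pepper mill, 58 mm wide, 170 mm tall, loose, to the left of the keeper; origin at the centre of its underside
- mug_blue: bystander: blue mug, 82 mm wide (114 mm with handle), 91 mm tall, loose, to the right of the keeper; origin at the centre of its underside
- tin_tuna: bystander: flat tin, 87 mm wide, 40 mm tall, loose, to the right of the keeper; origin at the centre of its underside

How it is judged:
On the way, in this order (a step that is already met when the one before it is completed fails the run):
1. the fingers touch the closed keeper (contact force between the fingers and veg_box above 0.3 N and value of joint lid below 0.02 rad), for 0.05 s.
2. the key in the groove is pressed by the fingers until the latch lets go (value of joint release_key above 0.12 rad and contact force between the fingers and veg_box above 0.5 N).
3. the lid has risen wide open (value of joint lid above 1.25 rad), for 0.2 s.
At the end, for the whole second after the job is handed in: the lid stands open (over 1.25 rad) and still, the key has sprung back (under 0.05 rad), the keeper stands level within 25 mm of its place, and the mill, mug and tin stand upright within 20 mm of theirs (value of joint lid above 1.25 rad and velocity of joint lid below 0.2 rad/s and value of joint release_key below 0.05 rad and distance of veg_box from where it was at the start of the episode below 0.025 m and angle between veg_box's own z axis and vertical below 0.05 rad and linear speed of veg_box below 0.02 m/s and distance of each of pepper_mill, mug_blue, tin_tuna from where it was at the start of the episode below 0.02 m and angle between each of pepper_mill, mug_blue, tin_tuna's own z axis and vertical below 0.2 rad); the robot touches nothing.
It fails at once if the keeper is shoved more than 25 mm, lifted or tipped (distance of veg_box from where it was at the start of the episode above 0.025 m or height (world z) of veg_box above 0.012 m or angle between veg_box's own z axis and vertical above 0.1 rad).
It fails at once if the lid is wrenched open instead of rising by itself (faster than 3 rad/s) (velocity of joint lid above 3 rad/s).
It fails at once if a bystander is moved more than 20 mm or lifted (distance of any of pepper_mill, mug_blue, tin_tuna from where it was at the start of the episode above 0.02 m).
It also fails if it takes over 45 s, if anything falls off the work surface, if the arm or the gripper's body presses on something with over 40 N, if the wrist force passes 120 N, or if a joint passes its speed limit or range.

ROBOT

A 6-joint arm with a two-finger parallel gripper is mounted at the origin on a cart in front of the work surface, level with it; the furniture and walls round the work are solid. World frame = base frame: x ahead of the robot, y to its left, z up, the work surface at z = 0. Lengths are in m, angles in rad, forces in N, time in s.
With the tool pointing down it reaches from about 0.3 to 0.775 m from the base axis. Payload 14.6 kg.
Tool frame: the origin (TCP) lies between the finger pads; the fingertips stand 8 mm ahead of it and the grasp point (between the pads) lies 11 mm behind it (ctrl.tip_reach is the distance from the TCP to the fingertips, in m); y points along the fingers, z is the direction in which the jaws open and shut, and the axes are right-handed (so a half turn about y gives the same grasp; the last joint's range is limited). The gripper opens to 94 mm and grips with 3 to 60 N. Pads are 16 mm wide; open, the fingers measure 119 mm over their backs; the gripper's body (75 mm by 177 mm) begins 78 mm behind the grasp point.
Start: joints at [-1.326, 0.3, 1.521, -0, 1.321, -0.067], TCP at [0.169, -0.523, 0.213] pointing down, gripper open.
Joint ranges: [-3.03, 3.03], [-0.79, 2.21], [0.23, 2.52], [-1.04, 4.18], [0, 3.07], [-2.55, 2.55]. Speed limits (rad/s): [2.22, 2.22, 2.57, 3.14, 3.14, 3.14].

INTERFACE

Orientations are given as [roll, pitch, yaw] about the fixed x, y, z axes, in that order (R = Rz(yaw) Ry(pitch) Rx(roll)).
In Python, from station import ctrl gives the robot as it stands.
- The arm moves only by the tool play_rows, never from a script. Its arguments are lists of equal length, an entry for each row: "twist": the turn, a rotation vector about the world's x, y, z as a fraction of full scale, a list of three; "travel": the shift along the world's x, y, z as a fraction of full scale, a list of three; "grip": the gripper's target within -1 to 1 (shut at 1, half-way at 0, fully open at -1). A call has 1 to 12 rows; each row shifts and turns the commanded pose from where the row before left it; what a row does not reach is not made up. Full scale, the value 1, is 5 cm for a shift and 90 degrees for a turn. A row lasts 1/10 s, in which the tool goes at most 50 mm and 8.59 degrees, less where a joint would pass 70% of its speed; a pose out of reach is approached as far as the arm can. A call with a number of a shift or a turn outside -1 to 1 is refused whole. A call with a gripper value outside its range is refused whole. The fingers move at their own pace and stop on an object; "force" is the grip in N (left out, the last holds). Time passes only in rows, so rows that do not move let the fingers close. It gives the time, the measured TCP pose, the force and the opening at its end, in the units of the state.
- ctrl.get_obs(): the state, without advancing time (a new reading comes with each control period).
- ctrl.camera(name): name is "scene" or "top" or "wrist"; returns a dict with "img" (420x560x3 uint8, red, green, blue), "vfov" (degrees; the focal length in pixels is half the picture's height over the tangent of half this angle, whatever the lens; pixels are square), "cx", "cy" (the principal point, pixels), "k1" (the pictures are not rectified: a ray, as slopes to the right and down, at radius r is drawn at 1 + k1 r^2 times it, then the intrinsics apply), "rvec" (rotation vector, rad) and "tvec" (3), from world to camera coordinates, as OpenCV has them. Camera axes: x right, y down, z forward; pixel columns grow to the right and rows downward; lengths in m; the calibration is good to about 2 mm. A picture is of the moment at which its call begins. There is no depth.
- ctrl.hand_in(): hands the job in, once; it reports no verdict.
Trained networks look in a picture, given as the dict that the camera call returned (one of the last four; its "shot" number tells which), for a name from the list of things; names that differ only in an ending like _2 or _b are one class to them, and where a whole thing is asked for, a point or a joint stands for the part that bears it (a point fixed in the world has none). Each returns a list of dicts, best first, with "confidence" (0 to 1); they miss things now and then, are a little off and sometimes report something else, mostly with a low value. They report only what shows in the picture. A call takes as long as a camera call.
- ctrl.boxes_of(name, picture): "point" ([column, row] in pixels, amid what is visible of it).
- ctrl.trace(name, picture): "pixels" (420x560 bool, what is visible of it) and "point" ([column, row] in pixels, amid what is visible of it).
The state is a dict: "time_s": time; "qpos": joint angles; "joint_vel": joint speeds; "tau": joint torques, N m; "ee_pos": TCP position; "eef_rot": TCP orientation; "force": force on the tool from outside, world axes, zero at the start; "moment": the same for the moment, N m; "grip_width": finger opening in m.
Only numpy, scipy, OpenCV 4.12 (cv2) and the standard library are available. Lean on these libraries where they do the work, as an engineer would, in place of code of your own. Each camera call takes 0.05 s, during which the arm holds its last target.

## Working session

There is one attempt and no reset: what is moved stays moved. The work goes in short steps, Python scripts to look and compute and a tool call to move; the robot and the scene stay as the last step left them, time stands still between calls to the robot, and variables do not carry over. Pictures are saved under pics/ and viewed, and the job is handed in when it is done.

Besides the shell and the picture viewer there is one more tool, called after ">>>" by a JSON object that holds its "method" and its "body", one argument or row to a line. play_rows: Moves the arm, as the interface text tells. Its arguments: {"type":"object","properties":{"twist":{"type":"array"},"travel":{"type":"array"},"grip":{"type":"array"},"force":{"type":"number"}},"required":["twist","travel","grip"]}

```bash
mkdir -p pics; ls; cat > h.py <<'E'
import numpy as np, cv2
from station import ctrl
def K(c):
    h,w=c["img"].shape[:2]; f=h/2/np.tan(np.radians(c["vfov"])/2)
    return np.array([[f,0,c["cx"]],[0,f,c["cy"]],[0,0,1.]]), np.array([c["k1"],0,0,0,0.])
def ray(c,p):
    k,d=K(c); u=cv2.undistortPoints(np.array([[p]],float),k,d)[0,0]
    R=cv2.Rodrigues(np.array(c["rvec"],float))[0]; t=np.array(c["tvec"],float).reshape(3)
    return -R.T@t, R.T@np.array([u[0],u[1],1.])
def atz(c,p,z):
    o,v=ray(c,p); return o+v*(z-o[2])/v[2]
def proj(c,P):
    k,d=K(c); return cv2.projectPoints(np.array(P,float).reshape(-1,1,3),np.array(c["rvec"],float),np.array(c["tvec"],float),k,d)[0].reshape(-1,2)
def save(c,n): cv2.imwrite("pics/"+n,cv2.cvtColor(c["img"],cv2.COLOR_RGB2BGR))
E
python3 - <<'E'
from h import *
for n in("scene","top"):
    c=ctrl.camera(n); save(c,n+"0.png")
    for t in("veg_box","ledge_middle","lid_edge","pepper_mill","mug_blue","tin_tuna"):
        r=ctrl.boxes_of(t,c); print(n,t,[(np.round(x["point"],1),round(x["confidence"],2), np.round(atz(c,x["point"],.1),3)) for x in r[:2]])
o=ctrl.get_obs();print(o)
print(ctrl.tip_reach)
E
```

```text
pics
scene veg_box [(array([272.8, 200. ]), 0.96, array([0.606, 0.   , 0.1  ]))]
scene ledge_middle [(array([275.7, 198. ]), 0.58, array([0.613, 0.004, 0.1  ]))]
scene lid_edge [(array([274.7, 202.1]), 0.56, array([ 0.609, -0.005,  0.1  ]))]
scene pepper_mill [(array([291.9,  97.7]), 0.74, array([0.709, 0.26 , 0.1  ]))]
scene mug_blue [(array([261.2, 313.6]), 0.69, array([ 0.532, -0.235,  0.1  ]))]
scene tin_tuna [(array([314.9, 322. ]), 0.61, array([ 0.629, -0.272,  0.1  ]))]
top veg_box [(array([283.1, 198.4]), 0.73, array([0.607, 0.023, 0.1  ]))]
top ledge_middle [(array([284.8, 198.2]), 0.75, array([0.608, 0.019, 0.1  ]))]
top lid_edge [(array([283.2, 195.4]), 0.63, array([0.615, 0.024, 0.1  ]))]
top pepper_mill [(array([203., 157.]), 0.77, array([0.703, 0.253, 0.1  ]))]
top mug_blue [(array([372.3, 233.9]), 0.88, array([ 0.532, -0.221,  0.1  ]))]
top tin_tuna [(array([374.6, 198.2]), 0.95, array([ 0.629, -0.223,  0.1  ]))]
{'time_s': 0.7, 'qpos': array([-1.32560797e+00,  2.99870443e-01,  1.52102629e+00, -1.30626164e-05,
        1.32068769e+00, -6.66266810e-02]), 'joint_vel': array([ 6.21516613e-04,  6.83723019e-05, -5.90583971e-04,  2.09497647e-04,
        8.17899671e-06,  1.79748582e-03]), 'tau': array([ 3.66939912e-04, -5.31579530e+01, -3.52882612e+01,  7.08276057e-02,
        2.12012208e-02,  2.16538245e-05]), 'ee_pos': array([ 0.16870852, -0.52346764,  0.21345067]), 'eef_rot': array([-1.57078897e+00, -1.31754970e-05, -2.82977438e+00]), 'force': array([ 0.76966285, -0.84827072, -0.22206712]), 'moment': array([ 0.00944288, -0.02261667,  0.0175143 ]), 'grip_width': 0.09403356227722853}
0.008
```

View pics/scene0.png

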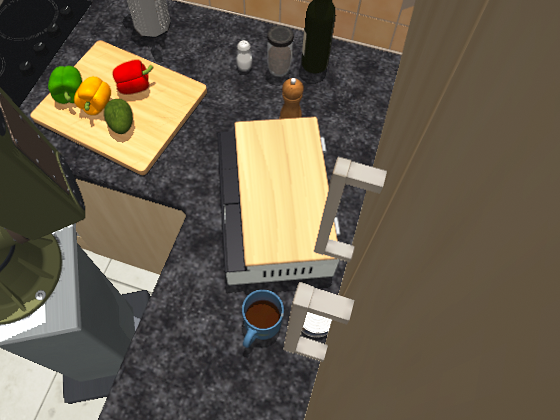

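View pics/top0.png

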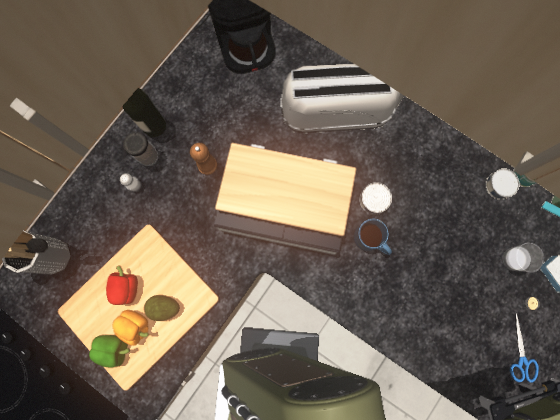

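The pictures show the keeper at about (285,198) in top, with the ledge on its lower side. The mill is at (203,157), the mug at (374,236) and the tin at (377,198). Next I'll zoom in on the keeper and fit its pose.

```bash
python3 - <<'E'
from h import *
for n,(x0,y0,x1,y1) in (("scene",(200,100,360,300)),("top",(190,120,400,270))):
    c=ctrl.camera(n); im=cv2.cvtColor(c["img"],cv2.COLOR_RGB2BGR)
    z=cv2.resize(im[y0:y1,x0:x1],None,fx=3.6 if n=="top" else 3,fy=3.6 if n=="top" else 3,interpolation=cv2.INTER_CUBIC)
    z=np.clip(255*(z/255.)**.5,0,255).astype(np.uint8)
    cv2.imwrite(f"pics/{n}_z.png",z)
    hsv=cv2.cvtColor(im,cv2.COLOR_BGR2HSV)
    tr=ctrl.trace("veg_box",c)[0]["pixels"]
    m=(tr&(hsv[...,1]>60)&(hsv[...,2]>120)&(hsv[...,0]<30)).astype(np.uint8)
    m=cv2.morphologyEx(m,cv2.MORPH_OPEN,np.ones((3,3)))
    cs=max(cv2.findContours(m,0,1)[0],key=cv2.contourArea)
    P=np.array([atz(c,p,.126)[:2] for p in cs[:,0]])
    r=cv2.minAreaRect((P*1000).astype(np.float32)); print(n,r, cv2.boxPoints(r))
E
```

```text
scene ((631.8219604492188, 17.308273315429688), (346.1357116699219, 188.40577697753906), 83.06594848632812) [[ 517.4142  -143.12091]
 [ 704.4419  -165.86655]
 [ 746.22974  177.73746]
 [ 559.202    200.4831 ]]
top ((629.6370849609375, 18.165679931640625), (341.9407958984375, 188.12950134277344), 83.13038635253906) [[ 515.7978  -140.32619]
 [ 702.5767  -162.82841]
 [ 743.4764   176.65755]
 [ 556.69745  199.15977]]
```

View pics/scene_z.png

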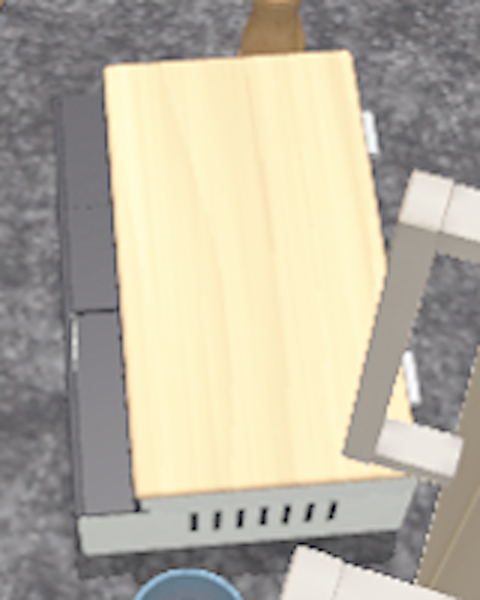

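View pics/top_z.png

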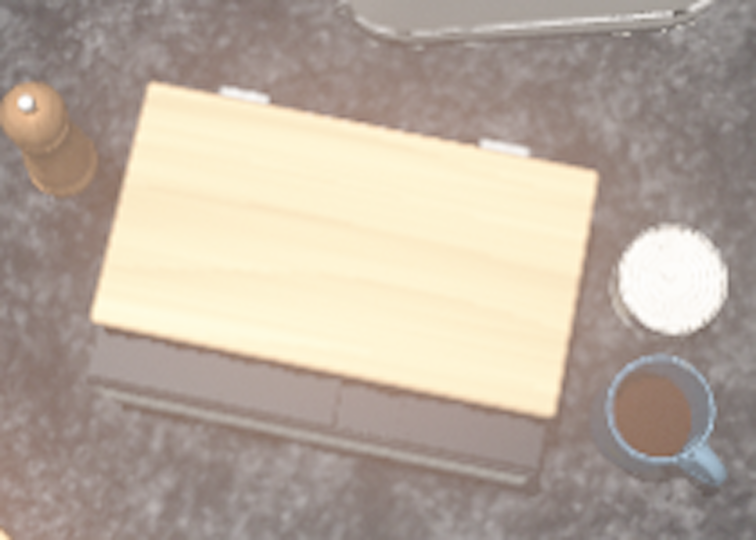

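```bash
python3 - <<'E'
from h import *
ax=np.array([.9927,-.1207]); ay=np.array([.1207,.9927]); m=np.array([.5202,.0311])
for n,pts in (("scene",[(231.7,203.5),(226.5,204.3),(237,203.2),(230,169),(223.5,170),(234,168.5)]),("top",[(283.6,232.5),(284.4,226.7),(282.6,237.5),(215.5,225.5),(217,212),(343,236),(338,253)])):
    c=ctrl.camera(n)
    print(n,"cam",ray(c,(280,210))[0])
    for p in pts:
        P=atz(c,p,.092)[:2]-m; print(p,np.round(1000*np.array([P@ax,P@ay]),1))
E
```

```text
scene cam [ 0.48337866 -0.4776764   1.05186202]
(231.7, 203.5) [  0.8 -17.1]
(226.5, 204.3) [-10.3 -18.1]
(237, 203.2) [ 12.2 -17.4]
(230, 169) [ 1.9 68.9]
(223.5, 170) [-12.6  67.6]
(234, 168.5) [10.9 69.5]
top cam [0.37879985 0.00168774 1.19971918]
(283.6, 232.5) [ -1.7 -17.6]
(284.4, 226.7) [ 13.9 -16.5]
(282.6, 237.5) [-15.3 -17.8]
(215.5, 225.5) [-21.3 164.2]
(217, 212) [ 15.2 169. ]
(343, 236) [  21.7 -174.3]
(338, 253) [ -25.4 -169.5]
```

>>> {"method": "play_rows", "body": {
  "twist": [
    [0, 0, -0.02],
    [0, 0, -0.02],
    [0, 0, -0.02],
    [0, 0, -0.02],
    [0, 0, -0.02],
    [0, 0, -0.02],
    [0, 0, -0.02],
    [0, 0, -0.02],
    [0, 0, -0.02],
    [0, 0, -0.02],
    [0, 0, -0.02],
    [0, 0, -0.02]
  ],
  "travel": [
    [0.35, 0.7, 0],
    [0.35, 0.7, 0],
    [0.35, 0.7, 0],
    [0.35, 0.7, 0],
    [0.35, 0.7, 0],
    [0.35, 0.7, 0],
    [0.35, 0.7, 0],
    [0.35, 0.7, 0],
    [0.35, 0.7, 0],
    [0.35, 0.7, 0],
    [0.35, 0.7, 0],
    [0.35, 0.7, 0]
  ],
  "grip": [1, 1, 1, 1, 1, 1, 1, 1, 1, 1, 1, 1],
  "force": 5
}}

```text
time_s: 2.2
ee_pos: [0.3792, -0.1019, 0.2137]
eef_rot: [-1.571, 0.001, 3.075]
force: [-0.7, -0.6, 0.3]
grip_width: 0.0021
```

The groove isn't clearly visible. There is a seam at y≈-17 mm that could mislead, so I'll feel from the right end of the range.

>>> {"method": "play_rows", "body": {
  "twist": [
    [0, 0, -0.006],
    [0, 0, -0.006],
    [0, 0, -0.006],
    [0, 0, -0.006],
    [0, 0, -0.006],
    [0, 0, -0.006],
    [0, 0, 0],
    [0, 0, 0],
    [0, 0, 0],
    [0, 0, 0],
    [0, 0, 0]
  ],
  "travel": [
    [0.43, 0.233, 0],
    [0.43, 0.233, 0],
    [0.43, 0.233, 0],
    [0.43, 0.233, 0],
    [0.43, 0.233, 0],
    [0.43, 0.233, 0],
    [0, 0, -0.6],
    [0, 0, -0.6],
    [0, 0, -0.4],
    [0, 0, 0],
    [0, 0, 0]
  ],
  "grip": [1, 1, 1, 1, 1, 1, 1, 1, 1, 1, 1]
}}

```text
time_s: 3.3
ee_pos: [0.508, -0.0336, 0.1341]
eef_rot: [-1.571, 0.0, 3.02]
force: [-0.9, -0.6, 0.6]
grip_width: 0.0003
```

```bash
python3 - <<'E'
from h import *
o=ctrl.get_obs();print(o["ee_pos"],o["eef_rot"],o["force"],o["qpos"])
for n in("scene","wrist"):
    c=ctrl.camera(n)
    if n=="scene":
        im=cv2.cvtColor(c["img"],cv2.COLOR_RGB2BGR)[100:300,150:350]
        cv2.imwrite("pics/s1.png",cv2.resize(im,None,fx=3,fy=3))
    else: save(c,"w1.png")
    ax=np.array([.9927,-.1207,0]); m=np.array([.5202,.0311,.092])
    print(n,proj(c,[m]))
E
```

```text
[ 0.50799487 -0.03361148  0.13414995] [-1.57084362e+00  3.52509929e-04  3.01979558e+00] [-0.91215782 -0.62533405  0.61507827] [-1.38048969e-01  2.91857391e-01  1.72686511e+00  5.88321985e-05
  1.12251845e+00  1.55451894e+00]
scene [[230.85745044 196.47243465]]
wrist [[190.33667899 231.68530676]]
```

View pics/s1.png

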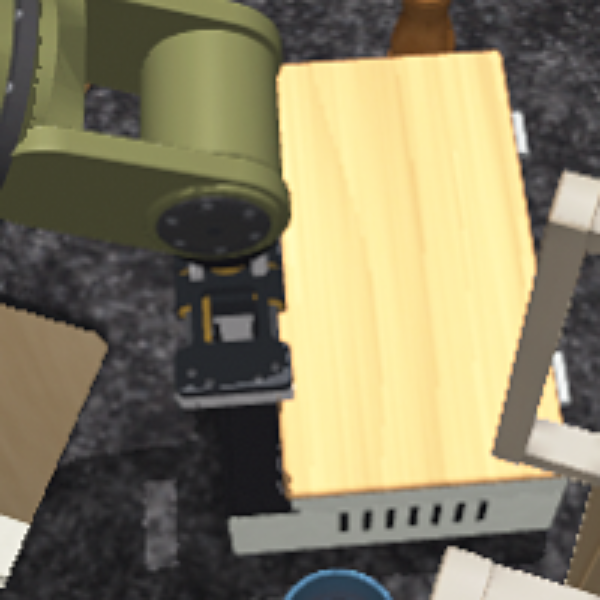

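View pics/w1.png

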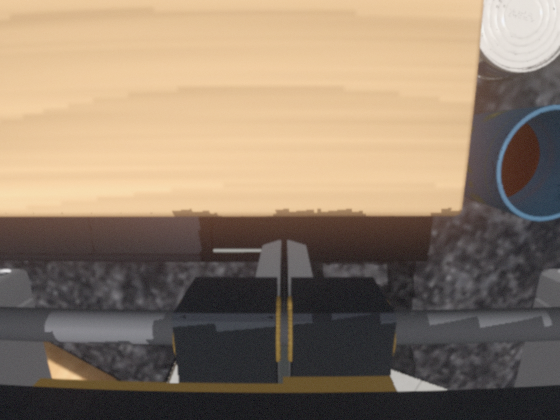

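The scene picture shows the closed fingers above the ledge in front of the lid, at about (230,225) in full-picture pixels. In the wrist view the fingertips at (285,245) sit over the dark ledge strip, clear of the lid edge at row 213. I'll descend to touch it.

>>> {"method": "play_rows", "body": {
  "twist": [
    [0, 0, 0],
    [0, 0, 0],
    [0, 0, 0],
    [0, 0, 0],
    [0, 0, 0]
  ],
  "travel": [
    [0, 0, -0.3],
    [0, 0, -0.2],
    [0, 0, -0.08],
    [0, 0, 0],
    [0, 0, 0]
  ],
  "grip": [1, 1, 1, 1, 1]
}}

```text
time_s: 3.9
ee_pos: [0.508, -0.0336, 0.105]
eef_rot: [-1.571, 0.001, 3.02]
force: [-0.9, -0.2, -0.0]
grip_width: 0.0003
```

>>> {"method": "play_rows", "body": {
  "twist": [
    [0, 0, 0],
    [0, 0, 0],
    [0, 0, 0],
    [0, 0, 0]
  ],
  "travel": [
    [0, 0, -0.05],
    [0, 0, -0.03],
    [0, 0, 0],
    [0, 0, 0]
  ],
  "grip": [1, 1, 1, 1]
}}

```text
time_s: 4.3
ee_pos: [0.5077, -0.0336, 0.1005]
eef_rot: [-1.571, 0.0, 3.02]
force: [-0.1, 0.1, 0.1]
grip_width: 0.0008
```

>>> {"method": "play_rows", "body": {
  "twist": [
    [0, 0, 0],
    [0, 0, 0],
    [0, 0, 0]
  ],
  "travel": [
    [0, 0, -0.03],
    [0, 0, 0],
    [0, 0, 0]
  ],
  "grip": [1, 1, 1]
}}

```text
time_s: 4.6
ee_pos: [0.5079, -0.0336, 0.1001]
eef_rot: [-1.571, 0.001, 3.02]
force: [-5.9, 0.6, 14.6]
grip_width: 0.0005
```

>>> {"method": "play_rows", "body": {
  "twist": [
    [0, 0, 0],
    [0, 0, 0],
    [0, 0, 0]
  ],
  "travel": [
    [0.012, 0.1, 0.005],
    [0.012, 0.1, 0],
    [0, 0, 0]
  ],
  "grip": [1, 1, 1]
}}

```text
time_s: 4.9
ee_pos: [0.5089, -0.0231, 0.0992]
eef_rot: [-1.571, -0.0, 3.02]
force: [-0.4, -0.1, 0.4]
grip_width: 0.0007
```

>>> {"method": "play_rows", "body": {
  "twist": [
    [0, 0, 0],
    [0, 0, 0],
    [0, 0, 0]
  ],
  "travel": [
    [0.012, 0.1, 0],
    [0.012, 0.1, 0],
    [0, 0, 0]
  ],
  "grip": [1, 1, 1]
}}

```text
time_s: 5.2
ee_pos: [0.5101, -0.013, 0.0991]
eef_rot: [-1.571, -0.0, 3.02]
force: [0.7, -0.9, -0.4]
grip_width: 0.0003
```

The force vanished at y≈-45 to -55 mm, which agrees with the seam at -17 being the groove's left end (centre ≈-41). I'll confirm it by lowering into the groove.

>>> {"method": "play_rows", "body": {
  "twist": [
    [0, 0, 0],
    [0, 0, 0],
    [0, 0, 0],
    [0, 0, 0],
    [0, 0, 0]
  ],
  "travel": [
    [0.006, 0.06, 0],
    [0, 0, 0],
    [0, 0, -0.03],
    [0, 0, -0.03],
    [0, 0, 0]
  ],
  "grip": [1, 1, 1, 1, 1]
}}

```text
time_s: 5.7
ee_pos: [0.5103, -0.0106, 0.0959]
eef_rot: [-1.571, -0.0, 3.02]
force: [0.3, -1.5, 0.1]
grip_width: 0.0001
```

>>> {"method": "play_rows", "body": {
  "twist": [
    [0, 0, 0],
    [0, 0, 0],
    [0, 0, 0]
  ],
  "travel": [
    [0, 0, -0.05],
    [0, 0, -0.05],
    [0, 0, 0]
  ],
  "grip": [1, 1, 1]
}}

```text
time_s: 6.0
ee_pos: [0.5104, -0.0106, 0.091]
eef_rot: [-1.571, -0.0, 3.02]
force: [-1.0, 1.0, 2.2]
grip_width: 0.0007
```

>>> {"method": "play_rows", "body": {
  "twist": [
    [0, 0, 0],
    [0, 0, 0],
    [0, 0, 0],
    [0, 0, 0]
  ],
  "travel": [
    [0, 0, -0.05],
    [0, 0, -0.05],
    [0, 0, -0.04],
    [0, 0, 0]
  ],
  "grip": [1, 1, 1, 1]
}}

```text
time_s: 6.4
ee_pos: [0.5105, -0.0106, 0.0841]
eef_rot: [-1.571, 0.0, 3.02]
force: [-1.3, -0.6, 6.8]
grip_width: 0.0006
```

>>> {"method": "play_rows", "body": {
  "twist": [
    [0, 0, 0],
    [0, 0, 0],
    [0, 0, 0],
    [0, 0, 0]
  ],
  "travel": [
    [0, 0, 0],
    [0, 0, 0],
    [0, 0, 0],
    [0, 0, 0]
  ],
  "grip": [1, 1, 1, 1]
}}

```text
time_s: 6.8
ee_pos: [0.5106, -0.0106, 0.0845]
eef_rot: [-1.571, 0.001, 3.02]
force: [-1.5, -0.8, 5.8]
grip_width: 0.0005
```

```bash
python3 - <<'E'
from h import *
o=ctrl.get_obs();print(o["ee_pos"],o["force"])
c=ctrl.camera("wrist"); save(c,"w2.png")
E
```

```text
[ 0.51057765 -0.01060018  0.08451261] [-1.4908454  -0.79737255  5.77741336]
```

View pics/w2.png

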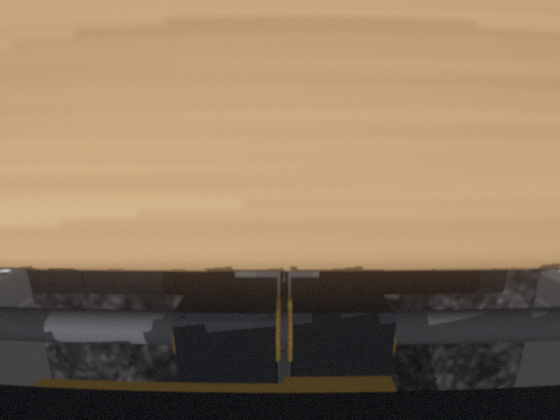

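The lid has come up: its front edge has moved from row 213 to row 268 and it is leaning towards the hand. I'll lift the tip out of the groove and withdraw to the front.

>>> {"method": "play_rows", "body": {
  "twist": [
    [0, 0, 0],
    [0, 0, 0],
    [0, 0, 0],
    [0, 0, 0],
    [0, 0, 0],
    [0, 0, 0],
    [0, 0, 0],
    [0, 0, 0],
    [0, 0, 0]
  ],
  "travel": [
    [0, 0, 0.15],
    [0, 0, 0.2],
    [0, 0, 0.2],
    [-0.2, 0.02, 0.1],
    [-0.4, 0.05, 0],
    [-0.5, 0.06, 0],
    [-0.6, 0.07, 0],
    [-0.6, 0.07, 0],
    [-0.4, 0.05, 0]
  ],
  "grip": [1, 1, 1, 1, 1, 1, 1, 1, 1]
}}

```text
time_s: 7.75
ee_pos: [0.373, 0.0057, 0.1166]
eef_rot: [-1.571, -0.001, 3.02]
force: [-0.6, -0.4, -0.7]
grip_width: 0.0005
```

>>> {"method": "play_rows", "body": {
  "twist": [
    [0, 0, 0],
    [0, 0, 0],
    [0, 0, 0],
    [0, 0, 0],
    [0, 0, 0],
    [0, 0, 0],
    [0, 0, 0],
    [0, 0, 0],
    [0, 0, 0],
    [0, 0, 0],
    [0, 0, 0],
    [0, 0, 0]
  ],
  "travel": [
    [0, 0, 0],
    [0, 0, 0],
    [0, 0, 0],
    [0, 0, 0],
    [0, 0, 0],
    [0, 0, 0],
    [0, 0, 0],
    [0, 0, 0],
    [0, 0, 0],
    [0, 0, 0],
    [0, 0, 0],
    [0, 0, 0]
  ],
  "grip": [1, 1, 1, 1, 1, 1, 1, 1, 1, 1, 1, 1]
}}

```text
time_s: 8.95
ee_pos: [0.3754, 0.0054, 0.1167]
eef_rot: [-1.571, -0.0, 3.02]
force: [0.5, -1.3, 0.3]
grip_width: 0.0004
```

>>> {"method": "play_rows", "body": {
  "twist": [
    [0, 0, 0],
    [0, 0, 0],
    [0, 0, 0],
    [0, 0, 0],
    [0, 0, 0],
    [0, 0, 0],
    [0, 0, 0],
    [0, 0, 0],
    [0, 0, 0],
    [0, 0, 0],
    [0, 0, 0],
    [0, 0, 0]
  ],
  "travel": [
    [0, 0, 0],
    [0, 0, 0],
    [0, 0, 0],
    [0, 0, 0],
    [0, 0, 0],
    [0, 0, 0],
    [0, 0, 0],
    [0, 0, 0],
    [0, 0, 0],
    [0, 0, 0],
    [0, 0, 0],
    [0, 0, 0]
  ],
  "grip": [1, 1, 1, 1, 1, 1, 1, 1, 1, 1, 1, 1]
}}

```text
time_s: 10.15
ee_pos: [0.3754, 0.0054, 0.1167]
eef_rot: [-1.571, 0.0, 3.02]
force: [0.7, -0.1, 0.5]
grip_width: 0.0004
```

```bash
python3 - <<'E'
from h import *
o=ctrl.get_obs();print(o["ee_pos"],o["force"])
for n in("scene","top"):
    c=ctrl.camera(n); save(c,n+"3.png")
    for t in("pepper_mill","mug_blue","tin_tuna"):
        r=ctrl.boxes_of(t,c); print(n,t,[(np.round(x["point"],1),round(x["confidence"],2)) for x in r[:2]])
E
```

```text
[0.37542875 0.00542838 0.11671016] [ 0.68681315 -0.10842098  0.48854938]
scene pepper_mill [(array([290. ,  98.6]), 0.73)]
scene mug_blue [(array([258.1, 313.1]), 0.65)]
scene tin_tuna [(array([315.4, 324.6]), 0.6)]
top pepper_mill [(array([203.3, 159.1]), 0.59)]
top mug_blue [(array([370.9, 236. ]), 0.69)]
top tin_tuna [(array([375.6, 199.8]), 0.89)]
```

View pics/scene3.png

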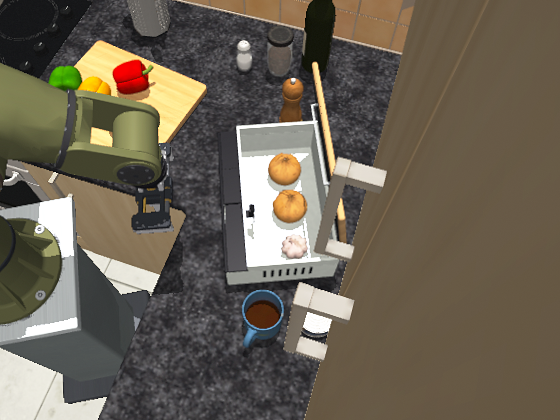

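View pics/top3.png

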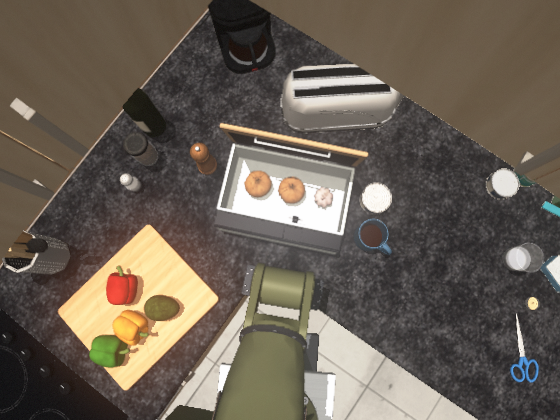

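The lid stands up at the back, with its top edge from (221,127) to (366,155) in top. The mill, mug and tin haven't moved noticeably. I'll check the lid angle.

```bash
python3 - <<'E'
from h import *
ax=np.array([.9927,-.1207,0]); ay=np.array([.1207,.9927,0]); o=np.array([.6116,.020,0])
for n in("top","scene"):
    c=ctrl.camera(n)
    save(c,n+"4.png")
    for th in (1.0,1.2,1.3,1.4):
        # front upper edge, hinge at x=.113,z=.117; r=.188, offset .009
        P=[o+ax*(.113-.188*np.cos(th)+.009*np.sin(th))+ay*s+np.array([0,0,.117+.188*np.sin(th)+.009*np.cos(th)]) for s in(.17,-.17)]
        print(n,th,np.round(proj(c,P),1).tolist())
a=cv2.imread("pics/top3.png").astype(int);b=cv2.imread("pics/top4.png").astype(int)
print(np.abs(a-b)[100:260,200:390].mean(),np.abs(a-b)[115:175,200:390].max())
E
```

```text
top 1.0 [[213.8, 157.5], [359.8, 187.5]]
top 1.2 [[216.4, 141.4], [363.6, 171.4]]
top 1.3 [[218.0, 133.2], [365.3, 163.1]]
top 1.4 [[219.7, 125.2], [367.0, 155.0]]
scene 1.0 [[276.6, 73.3], [296.4, 228.6]]
scene 1.2 [[294.1, 67.0], [317.5, 223.2]]
scene 1.3 [[303.4, 64.6], [328.7, 221.0]]
scene 1.4 [[312.9, 63.0], [340.0, 219.3]]
0.822938596491228 5
```

The observed edge, (221,127) to (366,155), matches 1.4 rad, and the lid is still between two pictures. Handing in.

```bash
python3 -c "
from station import ctrl
print(ctrl.hand_in())"
```

```text
the job is handed in; nothing more can be done
None
```

The onion keeper is open: its lid stands at about 1.4 rad, its stop, and I've handed the job in; no verdict was reported.

- **Finding the groove:** I felt along the ledge with closed fingers from the right end. They dropped into the groove near y = -41 mm. Pressing on the plain ledge to start with gave about 15 N, a bit firmer than I intended.
- **Pressing the key:** I pressed to about 0.2 rad, worked out from the fingertip depth, at about 6 N, and held it for at least 0.4 s. The lid began to rise, so I lifted the fingertip straight out and drew the hand away to the front.
- **Last checks:** The lid's edge in the top picture matches 1.4 rad and didn't move between two pictures. The hand is well clear of the keeper and the wrist force is near zero. The mill, mug and tin show only 1–3 pixel differences from the start, about what the detector scatters. The keeper looks unmoved.
- **Not measured:** I didn't measure the key springing back. I only saw the ledge looking as it did before.

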